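# Proof-pull a nail-glue sample with the slide gauge

### The arm

A 6-joint arm with a two-finger parallel gripper is mounted at the origin on the work surface. World frame = base frame: x ahead of the robot, y to its left, z up, the work surface at z = 0. Lengths are in mm, angles in rad, forces in N, time in s.
With the tool pointing down it reaches from about 350 to 775 mm from the base axis. Payload 7.3 kg.
Tool frame: the origin (TCP) lies on the centre line of the jaws, within the pads' length; the fingertips stand 14 mm ahead of it and the grasp point (between the pads) lies 5 mm behind it; z points along the fingers, y is the line along which they close (so a half turn about z gives the same grasp; the last joint's range is limited). The gripper opens to 92 mm and grips with 3 to 60 N. Pads are 19 mm wide; open, the fingers measure 130 mm over their backs; the gripper's body (75 mm by 190 mm) begins 47 mm behind the grasp point.
Start: joints at [0.987, 0.342, 1.524, -0, 1.275, -0.146], TCP at [222.561, 475.511, 240.741] pointing down, gripper open.
Joint ranges: [-2.53, 2.53], [-0.77, 2.02], [0.04, 2.7], [-1, 4.14], [0.28, 2.66], [-3.11, 3.11]. Speed limits (rad/s): [2.57, 2.57, 3.14, 3.14, 3.14, 3.14].

### API

Orientations are given as [roll, pitch, yaw] about the fixed x, y, z axes, in that order (R = Rz(yaw) Ry(pitch) Rx(roll)).
In Python, from plant import get_obs, capture, bot, spot_in, trace, pinpoint gives the robot as it stands.
- The arm moves only by the tool play_rows, never from a script. Its argument "rows" is a list of rows, each a list of 2 entries, a list of its own where there are three numbers: the shift along the world's x, y, z in units of 3 cm (1.0 is 3 cm), then the turn, a rotation vector about the world's x, y, z in units of 8 degrees (1.0 is 8 degrees). A call has 1 to 12 rows; each row shifts and turns the commanded pose from where the row before left it; what a row does not reach is not made up. A row lasts 1/8 s, in which the tool goes at most 62.5 mm and 10.7 degrees, less where a joint would pass 70% of its speed; a pose out of reach is approached as far as the arm can. A call with a number of a shift or a turn outside -1 to 1 is refused whole. A call with a gripper value outside its range is refused whole. "hand" is the opening, from -1 (shut) to 1 (fully open), set as the call begins (left out, the last holds). The fingers move at their own pace and stop on an object; the grip force is fixed at half the most. Time passes only in rows, so rows that do not move let the fingers close. It gives the time, the measured TCP pose, the force, the opening and the grip force at its end, in the units of the state.
- get_obs(): the state, without advancing time (a new reading comes with each control period).
- capture(name): name is "scene" or "top" or "wrist"; returns a dict with "frame" (400x640x3 uint8, red, green, blue), "fov_y" (degrees; the focal length in pixels is half the picture's height over the tangent of half this angle, whatever the lens; pixels are square), "cx", "cy" (the principal point, pixels), "rvec" (rotation vector, rad) and "tvec" (3), from world to camera coordinates, as OpenCV has them; the wrist camera has in their place "hand_eye" (4x4, takes a point from camera to tool coordinates, whose origin is the TCP and whose axes are the flange's). Camera axes: x right, y down, z forward; pixel columns grow to the right and rows downward; lengths in mm; the calibration is good to about 2 mm. A picture is of the moment at which its call begins: read the wrist's pose just before it. There is no depth.
- bot.close_job(): hands the job in; it is judged then, once.
Trained networks look in the newest picture that a camera, given by its name, has taken for a name from the list of things; names that differ only in an ending like _2 or _b are one class to them, and where a whole thing is asked for, a point or a joint stands for the part that bears it (a point fixed in the world has none). Each returns a list of dicts, best first, with "p" (0 to 1); they miss things now and then, are a little off and sometimes report something else, mostly with a low value. They report only what shows in the picture. A call takes as long as a camera call. They do not tell look-alikes from the thing itself.
- spot_in(query, camera): "at" ([row, column] in pixels, amid what is visible of it).
- trace(query, camera): "mask" (400x640 bool, what is visible of it) and "at" ([row, column] in pixels, amid what is visible of it).
- pinpoint(query, camera): "at" ([row, column] in pixels: a listed point, or the origin of a listed thing).
The state is a dict: "time": time; "joint_positions": joint angles; "dq": joint speeds; "tau": joint torques, N m; "tool_pos": TCP position; "tcp_rot": TCP orientation; "contact_force": force on the tool from outside, world axes, zero at the start; "moment": the same for the moment, N m; "grip_width": finger opening in mm; "finger_force": force on a finger pad.
Only numpy, scipy, OpenCV 4.12 (cv2) and the standard library are available. Lean on these libraries where they do the work, as an engineer would, in place of code of your own. Each camera call takes 0.05 s, during which the arm holds its last target. There are 200 camera calls.

### The job

Lay the teal slide gauge flat on the cream pull-test stand, in line with it, with the gauge's steel crossbar behind the two brass prongs, and let go of it. Then take the gauge by its pull bar and draw it out until the yellow pointer stands level with the red mark (stay within 1 cm if you overshoot), hold it there for a second, and ease it all the way back in without letting it snap, leaving the gauge hooked in the stand. Do not drop the gauge, and leave the polish bottles, the jar and the tip stand where they are.

Things in the scene. Friction and masses are not known exactly. Their poses are not given: they have to be found in the camera images.
- gauge: Loose spring pull gauge, about 0.3 kg: teal housing 100 (x) x 36 (y) x 26 (z) mm, to be gripped across its 36 mm. Origin at the centre of its underside, z up, steel tail at +x, pull bar at -x. On its top, a yellow pointer in a black window and a red mark on the white strip beside it, each a 5 mm wide line across x.
- tail (a point): Centre of the gauge's steel crossbar, 78 mm along the gauge's +x and 12 mm above its underside. The crossbar is 50 mm long (y), 8 mm thick (x = 74 to 82), 4 to 20 mm above the underside; a neck 10 mm wide (y), 7 to 17 mm above the underside, joins it to the housing.
- slide (a joint): How far the pull bar is drawn out, in m: 0 fully in, 0.065 at its stop. The spring pulls it in with about 2.6 N at 0 and 14 N at 0.05. The pointer moves one for one with it. A docked gauge first slides bodily some mm until its crossbar meets the prongs; only then is the bar drawn out.
- grip (a point): Middle of the bare aluminium pull bar, 14 mm wide (y), 6 to 22 mm above the gauge's underside, 46 mm long between housing and pink end crosspiece (44 mm in y, 8 mm thick, 20 mm high) when in. Then the point lies 73 mm from the gauge's origin along -x, 14 mm above its underside. It moves with the bar; axes as the gauge's. Pull along -x.
- pointer (a point): Yellow pointer on top of the housing; moves along the gauge's -x with the bar. Axes as the gauge's.
- mark (a point): Red mark on top of the housing; stays put during the job but is set anew each time, 25 to 48 mm along the gauge's -x from where the pointer rests. The pointer is level with it when both have the same x in the gauge's frame.
- stand: Fixed pull-test stand: cream plate 8 mm thick, 100 mm wide (y), x = -75 to 100 mm; origin on its underside on the centre line, z up. Two brass prongs at x = 57 to 67 mm with a 22 mm gap about y = 0. A docked gauge lies on the plate (8 mm up), axes along the stand's, origin over origin (7 mm play along x), neck in the gap, crossbar on the prongs' +x side.
- prongs (a point): Middle of the gap between the brass prongs (each 18 mm wide, 10 mm thick) at the height of their tops: 62 mm along the stand's +x, 32 mm above its underside.
- polish_cream: Loose cream polish bottle with a gold cap, 28 mm in diameter, 83 mm high, origin under its centre; leave alone.
- polish_orange: Loose orange polish bottle with a black cap, 28 mm in diameter, 83 mm high, origin under its centre; leave alone.
- jar: Loose pink jar with a black lid, 48 mm in diameter, 45 mm high, origin under its centre; leave alone.
- tip_stand: Loose brass bar 90 (x) x 22 x 12 mm with four pink nail tips on pins, 35 mm high, origin under its centre; leave alone.
There are look-alikes about, which are no part of the job. There is more than one size of the stand; the job needs the larger. There is more than one size of the gauge; the one meant has the size given above.

How it is judged (in metres and radians):
On the way, in this order (a step that is already met when the one before it is completed fails the run):
1. the gauge lies flat on the stand with its crossbar behind the prongs, in line with the stand to 0.3 rad, and released (x of tail in the frame of stand between 0.0685 and 0.095 m and y of tail in the frame of stand between -0.014 and 0.014 m and z of tail in the frame of stand below 0.025 m and angle between gauge's own z axis and vertical below 0.12 rad and angle between the x axis of gauge and the x axis of stand, either way round below 0.3 rad and contact force between the fingers and gauge below 0.05 N and linear speed of gauge below 0.02 m/s), for 0.2 s.
2. with the crossbar pulling on the prongs, the pointer is held within 5 mm of the red mark for 0.9 s (x of tail in the frame of stand between 0.0685 and 0.095 m and y of tail in the frame of stand between -0.014 and 0.014 m and z of tail in the frame of stand below 0.025 m and angle between gauge's own z axis and vertical below 0.12 rad and angle between the x axis of gauge and the x axis of stand, either way round below 0.3 rad and x of pointer in the frame of mark between -0.005 and 0.005 m and contact force between gauge and stand above 4 N), for 0.9 s.
At the end, for the whole second after the job is handed in: The gauge lies at rest, flat on the stand (tilt under 0.12 rad, in line to 0.3 rad), its crossbar behind the two prongs, the pull bar in to within 5 mm (x of tail in the frame of stand between 0.0685 and 0.095 m and y of tail in the frame of stand between -0.014 and 0.014 m and z of tail in the frame of stand below 0.025 m and angle between gauge's own z axis and vertical below 0.12 rad and angle between the x axis of gauge and the x axis of stand, either way round below 0.3 rad and value of joint slide below 0.005 m and linear speed of gauge below 0.02 m/s); the robot touches nothing.
It fails at once if a polish bottle, the jar or the tip stand is shifted more than 30 mm or tipped over (distance of any of polish_cream, polish_orange, jar, tip_stand from where it was at the start of the episode above 0.03 m or angle between any of polish_cream, polish_orange, jar, tip_stand's own z axis and vertical above 0.5 rad).
It fails at once if the pointer is pulled more than 10 mm past the red mark (x of pointer in the frame of mark below -0.01 m).
It fails at once if the slide snaps back (faster than 0.45 m/s) (velocity of joint slide below -0.45 m/s).
It fails at once if the gauge is dropped or thrown (over 0.5 m/s with no finger on it) (linear speed of gauge above 0.5 m/s and contact force between the fingers and gauge below 0.05 N).
It also fails if it takes over 59 s, if anything falls off the work surface, if the arm or the gripper's body presses on something with over 40 N, if the wrist force passes 120 N, or if a joint passes its speed limit or range.

## Working session

There is one attempt and no reset: what is moved stays moved. The work goes in short steps, Python scripts to look and compute and a tool call to move; the robot and the scene stay as the last step left them, time stands still between calls to the robot, and variables do not carry over. Pictures are saved under pics/ and viewed, at most 10 in all, crops included, and the job is handed in when it is done.

Besides the shell and the picture viewer there is one more tool, called after "Call:" as a command line: name --argument value ..., lists and objects as JSON in quotes. play_rows: Moves the arm, as the interface text tells. Shifts and turns lie within -1 to 1; 1 stands for 3 cm of shift or 8 degrees of turn. Its arguments: {"type":"object","properties":{"rows":{"type":"array"},"hand":{"type":"number"}},"required":["rows"]}

```bash
mkdir -p pics
cat > h.py <<'E'
import numpy as np, cv2
from scipy.spatial.transform import Rotation as R
from plant import get_obs, capture, bot, spot_in, trace, pinpoint
def cam(c, obs=None):
    f=200/np.tan(np.radians(c['fov_y'])/2)
    K=np.array([[f,0,c['cx']],[0,f,c['cy']],[0,0,1]])
    if 'rvec' in c:
        Rm=cv2.Rodrigues(np.array(c['rvec'],float))[0]; t=np.array(c['tvec'],float).ravel()
    else:
        T=np.eye(4); T[:3,:3]=R.from_euler('xyz',obs['tcp_rot']).as_matrix(); T[:3,3]=obs['tool_pos']
        M=np.linalg.inv(T@np.array(c['hand_eye'])); Rm=M[:3,:3]; t=M[:3,3]
    return K,Rm,t
def ray(c,at,z,obs=None):
    K,Rm,t=cam(c,obs); d=Rm.T@np.linalg.solve(K,[at[1],at[0],1]); o=-Rm.T@t
    return (o+d*(z-o[2])/d[2]).round(1)
def proj(c,p,obs=None):
    K,Rm,t=cam(c,obs); q=K@(Rm@np.array(p,float)+t); return (q[:2]/q[2])[::-1].round(1)
def save(n,im,s=1):
    cv2.imwrite('pics/'+n+'.png',cv2.resize(im,None,fx=s,fy=s,interpolation=cv2.INTER_CUBIC)[:,:,::-1])
E
python3 - <<'E'
from h import *
for n in ['top','scene']:
    c=capture(n); save(n+'0',c['frame'])
    for q,z in [('gauge',0),('tail',12),('grip',14),('pointer',26),('mark',26),('stand',0),('prongs',32),('jar',0),('tip_stand',0),('polish_cream',0),('polish_orange',0)]:
        print(n,q,[(round(r['p'],2),np.round(r['at']).tolist(),ray(c,r['at'],z)[:2].tolist()) for r in pinpoint(q,n)])
o=get_obs(); print(o)
E
```

```text
top gauge [(0.87, [149.0, 371.0], [607.4, -150.5]), (0.72, [161.0, 448.0], [561.8, -399.1]), (0.67, [282.0, 429.0], [174.2, -321.4])]
top tail [(0.85, [319.0, 440.0], [62.0, -348.1]), (0.82, [132.0, 365.0], [660.5, -132.8])]
top grip [(0.7, [251.0, 428.0], [269.8, -319.8]), (0.55, [173.0, 373.0], [524.0, -155.3])]
top pointer []
top mark []
top stand [(0.76, [164.0, 313.0], [558.9, 40.4]), (0.62, [163.0, 263.0], [565.0, 203.7])]
top prongs [(0.93, [146.0, 314.0], [610.3, 35.3]), (0.74, [148.0, 254.0], [606.4, 228.1])]
top jar [(0.65, [183.0, 200.0], [501.4, 408.5])]
top tip_stand [(0.48, [160.0, 450.0], [566.0, -405.8]), (0.32, [144.0, 255.0], [628.6, 229.1])]
top polish_cream [(0.47, [194.0, 323.0], [460.6, 7.1])]
top polish_orange [(0.63, [115.0, 324.0], [725.2, 0.7])]
scene gauge [(0.76, [210.0, 244.0], [593.4, -148.0]), (0.65, [146.0, 337.0], [165.2, -324.1])]
scene tail [(0.87, [135.0, 358.0], [62.4, -337.4]), (0.84, [214.0, 219.0], [662.6, -148.5])]
scene grip [(0.66, [194.0, 264.0], [520.5, -169.4]), (0.5, [150.0, 310.0], [271.5, -328.8]), (0.16, [345.0, 416.0], [505.6, 421.2]
[... 428 characters left out ...]
0], [711.9, -8.2])]
{'time': 1.2, 'joint_positions': array([ 9.87024521e-01,  3.41969701e-01,  1.52408380e+00,  2.82687005e-06,
        1.27537502e+00, -1.45994875e-01]), 'dq': array([ 0.00268527,  0.00018112,  0.00206258,  0.00174188,  0.000333  ,
       -0.00182256]), 'tau': array([-5.66197668e-04, -4.31134379e+01, -2.44471604e+01,  7.17314333e-02,
        4.85395594e-02, -2.13388637e-05]), 'tool_pos': array([222.55626637, 475.52858517, 240.76191246]), 'tcp_rot': array([3.14142987e+00, 2.12023136e-05, 2.70381490e+00]), 'contact_force': array([ 0.67853436, -0.09232803,  0.66347327]), 'moment': array([0.00772794, 0.05330349, 0.01377937]), 'finger_force': 0.0, 'grip_width': 91.89803834970478}
```

View pics/top0.png

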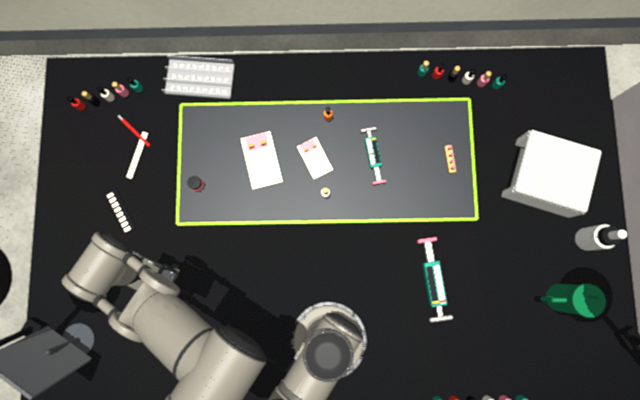

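View pics/scene0.png

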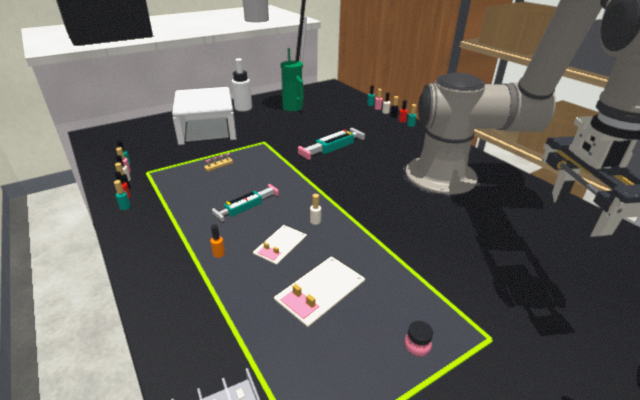

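The top view shows two gauges, at px (col,row) (372,155) on the mat and (434,280) off it. It also shows two stands, at (262,160), which is larger, and (315,158). The tail-to-grip distance is about 140 mm for the mat gauge and 210 mm for the other, and the right one should measure 151, so the mat gauge fits. The stand at (262,160) is the larger one. I'll confirm both in one crop.

Run:
```python
from h import *
c=capture('top'); f=c['frame']; save('crop1',f[100:330,225:465],2.6)
for q,z in [('stand',8),('gauge',26)]:
    for r in trace(q,'top'):
        m=r['mask'].astype(np.uint8); pts=np.argwhere(m)
        P=np.array([ray(c,p,z)[:2] for p in pts],np.float32); print(q,round(r['p'],2),r['at'],cv2.minAreaRect(P))
```

```text
stand 0.64 [158.3, 314.2] ((579.1122436523438, 32.942874908447266), (126.24177551269531, 71.73397827148438), 25.07868003845215)
stand 0.62 [158.9, 261.1] ((574.8965454101562, 207.74224853515625), (175.31439208984375, 100.66914367675781), 13.2528657913208)
gauge 0.89 [278.5, 434.2] ((184.9108428955078, -333.8629150390625), (253.6226043701172, 65.36383056640625), 6.855886459350586)
gauge 0.87 [150.9, 374.2] ((579.0621948242188, -157.23561096191406), (185.35784912109375, 37.82099151611328), 9.420276641845703)
```

View pics/crop1.png

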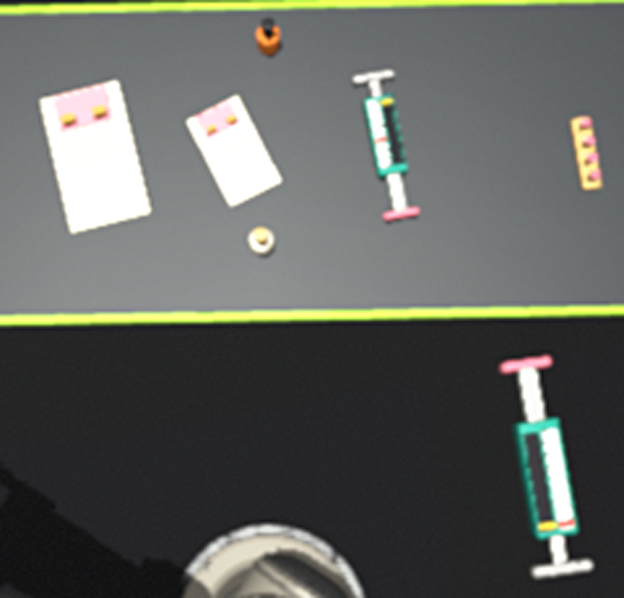

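The crop shows the mat gauge at about 185 mm long overall (nominal 186), with red mark and yellow pointer apart, and the left stand at 175x100 mm. Both match the description. I'm moving above the gauge.

Call:
play_rows --rows '[[[0.51, -0.875, -0.03], [0, 0, 0.18]], [[0.51, -0.875, -0.03], [0, 0, 0.18]], [[0.51, -0.875, -0.03], [0, 0, 0.18]], [[0.51, -0.875, -0.03], [0, 0, 0.18]], [[0.51, -0.875, -0.03], [0, 0, 0.18]], [[0.51, -0.875, -0.03], [0, 0, 0.18]], [[0.51, -0.875, -0.03], [0, 0, 0.18]], [[0.51, -0.875, -0.03], [0, 0, 0.18]], [[0.51, -0.875, -0.03], [0, 0, 0.18]], [[0.51, -0.875, -0.03], [0, 0, 0.18]], [[0.51, -0.875, -0.03], [0, 0, 0.18]], [[0.51, -0.875, -0.03], [0, 0, 0.18]]]' --hand 1

```text
time: 2.85
tool_pos: [406.6, 159.6, 230.0]
tcp_rot: [3.141, 0.0, 3.006]
contact_force: [0.2, 0.2, -0.3]
grip_width: 91.8
finger_force: 0.0
```

Call:
play_rows --rows '[[[0.51, -0.875, -0.03], [0, 0, 0.18]], [[0.51, -0.875, -0.03], [0, 0, 0.18]], [[0.51, -0.875, -0.03], [0, 0, 0.18]], [[0.51, -0.875, -0.03], [0, 0, 0.18]], [[0.51, -0.875, -0.03], [0, 0, 0.18]], [[0.51, -0.875, -0.03], [0, 0, 0.18]], [[0.51, -0.875, -0.03], [0, 0, 0.18]], [[0.51, -0.875, -0.03], [0, 0, 0.18]], [[0.51, -0.875, -0.03], [0, 0, 0.18]], [[0.51, -0.875, -0.03], [0, 0, 0.18]], [[0.51, -0.875, -0.03], [0, 0, 0.18]], [[0.51, -0.875, -0.03], [0, 0, 0.18]]]'

```text
time: 4.35
tool_pos: [590.2, -155.4, 219.0]
tcp_rot: [3.141, -0.0, -2.975]
contact_force: [-0.2, 0.2, 0.0]
grip_width: 92.0
finger_force: 0.0
```

```bash
cat > look.py <<'E'
from h import *
import sys
o=get_obs(); c=capture('wrist'); save(sys.argv[1],c['frame'])
zb=float(sys.argv[2])
print(o['time'],o['tool_pos'].round(1),np.degrees(o['tcp_rot']).round(2),o['joint_positions'].round(2),np.round(c['hand_eye'],3).tolist())
for q,z in [('gauge',zb),('tail',zb+12),('grip',zb+14),('pointer',zb+26),('mark',zb+26),('stand',0),('prongs',32)]:
    print(q,[(round(r['p'],2),np.round(r['at']).tolist(),ray(c,r['at'],z,o)[:2].tolist()) for r in pinpoint(q,'wrist')])
E
python3 look.py w1 0
```

```text
4.35 [ 590.2 -155.4  219. ] [ 1.7999e+02 -1.0000e-02 -1.7048e+02] [-0.38  0.52  1.31  0.    1.32 -2.12] [[-0.001, -0.955, -0.298, 82.254], [1.0, -0.001, -0.0, 1.07], [-0.0, -0.298, 0.955, -143.856], [0.0, 0.0, 0.0, 1.0]]
gauge [(0.94, [179.0, 320.0], [592.7, -151.9])]
tail [(0.88, [248.0, 318.0], [665.7, -141.3])]
grip [(0.88, [102.0, 318.0], [516.2, -166.8])]
pointer [(0.75, [220.0, 317.0], [629.2, -149.3])]
mark [(0.5, [176.0, 316.0], [584.5, -157.9])]
stand [(0.88, [188.0, 496.0], [571.5, 34.0])]
prongs [(0.93, [231.0, 514.0], [605.7, 48.2])]
```

View pics/w1.png

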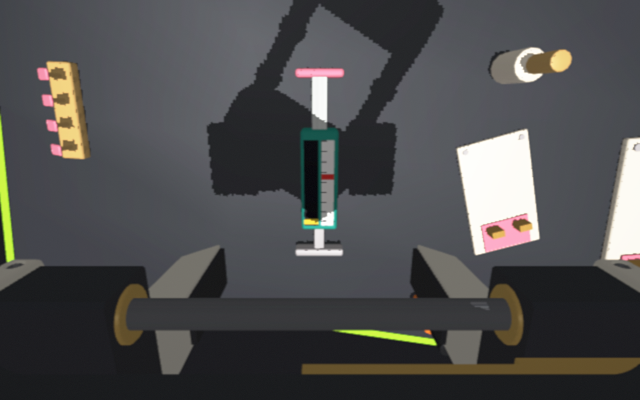

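The wrist view shows the gauge upright and centred, with the pointer at (col 317, row 220), the red mark at (326,177) and the tail at (318,248). I'm descending to grip the housing.

Call:
play_rows --rows '[[[-0.03, 0.05, -0.95], [0, 0, 0.02]], [[0, 0, -0.95], [0, 0, 0]], [[0, 0, -0.95], [0, 0, 0]], [[0, 0, -0.95], [0, 0, 0]], [[0, 0, -0.95], [0, 0, 0]], [[0, 0, -0.95], [0, 0, 0]], [[0, 0, -0.5], [0, 0, 0]], [[0, 0, -0.46], [0, 0, 0]], [[0, 0, 0], [0, 0, 0]]]'

```text
time: 5.88
tool_pos: [588.6, -152.7, 18.9]
tcp_rot: [3.141, -0.001, -2.973]
contact_force: [0.3, -0.0, 0.4]
grip_width: 92.2
finger_force: 0.0
```

Call:
play_rows --rows '[[[0, 0, 0], [0, 0, 0]], [[0, 0, 0], [0, 0, 0]], [[0, 0, 0], [0, 0, 0]], [[0, 0, 0], [0, 0, 0]], [[0, 0, 0], [0, 0, 0]], [[0, 0, 0], [0, 0, 0]]]' --hand -1

```text
time: 6.62
tool_pos: [588.9, -153.1, 19.3]
tcp_rot: [-3.141, 0.0, -2.973]
contact_force: [0.0, -1.1, -0.2]
grip_width: 36.3
finger_force: 0.6
```

Call:
play_rows --rows '[[[0, 0, 0], [0, 0, 0]], [[0, 0, 0], [0, 0, 0]], [[0, 0, 0.2], [0, 0, 0]], [[0, 0, 0.6], [0, 0, 0]], [[0, 0, 0.9], [0, 0, 0]], [[0, 0, 0.9], [0, 0, 0]], [[0, 0, 0.9], [0, 0, 0]], [[0, 0, 0.9], [0, 0, 0]], [[0, 0, 0.9], [0, 0, 0]], [[0, 0.5, 0.5], [0, 0, 0]], [[-0.1, 0.8, 0], [0, 0, 0.05]], [[-0.1, 0.8, 0], [0, 0, 0.05]]]'

```text
time: 8.12
tool_pos: [581.8, -87.5, 192.3]
tcp_rot: [3.14, -0.002, -2.958]
contact_force: [0.4, 0.2, -3.6]
grip_width: 35.7
finger_force: 30.0
```

Call:
play_rows --rows '[[[-0.1, 0.8, 0], [0, 0, 0.05]], [[-0.1, 0.8, 0], [0, 0, 0.05]], [[-0.1, 0.8, 0], [0, 0, 0.05]], [[-0.1, 0.8, 0], [0, 0, 0.05]], [[-0.1, 0.8, 0], [0, 0, 0.05]], [[-0.1, 0.8, 0], [0, 0, 0.05]], [[-0.1, 0.5, 0], [0, 0, 0.05]], [[0, 0.3, 0], [0, 0, 0]], [[0, 0, 0], [0, 0, 0]], [[0, 0, 0], [0, 0, 0]]]'

```text
time: 9.38
tool_pos: [562.0, 77.4, 193.2]
tcp_rot: [-3.141, -0.0, -2.911]
contact_force: [-0.1, -0.4, -2.4]
grip_width: 36.0
finger_force: 30.0
```

```bash
cat >> look.py <<'E'
for r in trace('stand','wrist')+trace('stand','wrist')[:0]:
    P=np.array([ray(c,p,8,o)[:2] for p in np.argwhere(r['mask'])],np.float32); print('stand mask',round(r['p'],2),cv2.minAreaRect(P))
E
python3 look.py w2 163
```

```text
9.375 [562.   77.4 193.2] [-1.7999e+02 -1.0000e-02 -1.6680e+02] [ 0.    0.46  1.48 -0.    1.2  -1.8 ] [[-0.001, -0.955, -0.298, 82.182], [1.0, -0.001, -0.0, 1.151], [-0.0, -0.298, 0.955, -143.856], [0.0, 0.0, 0.0, 1.0]]
gauge [(0.9, [268.0, 316.0], [570.2, 79.1]), (0.5, [283.0, 316.0], [579.3, 81.5])]
tail []
grip [(0.6, [119.0, 318.0], [491.7, 62.1])]
pointer []
mark [(0.61, [283.0, 314.0], [564.8, 77.0])]
stand [(0.87, [210.0, 443.0], [560.7, 207.5]), (0.8, [178.0, 270.0], [568.5, 31.9])]
prongs [(0.86, [227.0, 282.0], [603.0, 53.6])]
stand mask 0.9 ((552.4237060546875, 205.34707641601562), (134.54994201660156, 101.56095123291016), 13.395477294921875)
stand mask 0.72 ((576.56689453125, 35.7537841796875), (122.52445983886719, 70.2679214477539), 25.327367782592773)
stand mask 0.49 ((454.81512451171875, -5.728725433349609), (37.93492889404297, 30.076339721679688), 24.50122833251953)
```

View pics/w2.png

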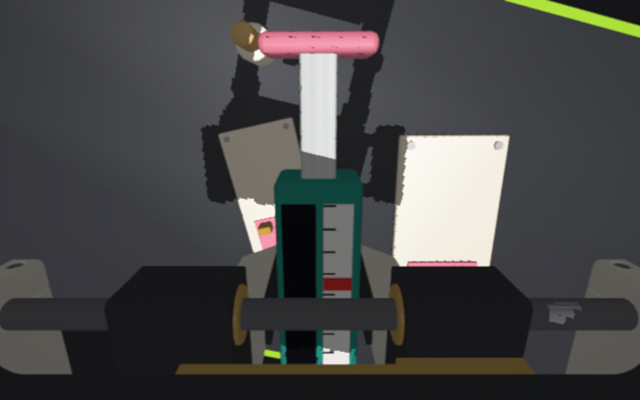

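The wrist view shows the gauge held straight, with the large stand's plate to its right at (col 395-508, rows 136-266). From this the stand origin is about (560.5, 206.5) at 13.4 deg. I'm moving over it and lowering to just above the prongs.

Call:
play_rows --rows '[[[0, 0.4, 0], [0, 0, 0.01]], [[0, 0.8, 0], [0, 0, 0.01]], [[-0.03, 0.9, 0], [0, 0, 0]], [[-0.03, 0.9, 0], [0, 0, 0]], [[0, 0.8, -0.4], [0, 0, 0]], [[0, 0.5, -0.8], [0, 0, 0]], [[0, 0, -0.9], [0, 0, 0]], [[0, 0, -0.9], [0, 0, 0]], [[0, 0, -0.7], [0, 0, 0]], [[0, 0, -0.46], [0, 0, 0]], [[0, 0, 0], [0, 0, 0]], [[0, 0, 0], [0, 0, 0]]]'

```text
time: 11.38
tool_pos: [560.6, 207.3, 69.4]
tcp_rot: [3.141, 0.002, -2.908]
contact_force: [0.2, -0.7, -2.4]
grip_width: 36.1
finger_force: 30.0
```

```bash
cat > chk.py <<'E'
from h import *
import sys
o=get_obs(); c=capture('scene'); save(sys.argv[1],c['frame'][170:350,180:420],3)
zb=o['tool_pos'][2]-19.2
print(o['time'],o['tool_pos'].round(1),np.degrees(o['tcp_rot']).round(2))
for cn in ['scene','top']:
  c=capture(cn)
  for q,z in [('tail',zb+12),('grip',zb+14),('pointer',zb+26),('mark',zb+26),('stand',0),('prongs',32)]:
    print(cn,q,[(round(r['p'],2),np.round(r['at'],1).tolist(),ray(c,r['at'],z)[:2].tolist()) for r in pinpoint(q,cn)])
E
python3 chk.py s2
```

```text
11.375 [560.6 207.3  69.4] [ 1.7999e+02  9.0000e-02 -1.6660e+02]
scene tail [(0.81, [286.9, 300.0], [634.9, 228.2])]
scene grip [(0.44, [149.5, 315.4], [307.2, -238.9])]
scene pointer []
scene mark []
scene stand [(0.96, [240.9, 281.0], [569.2, 21.2]), (0.83, [285.7, 323.6], [561.2, 200.6])]
scene prongs [(0.81, [291.0, 302.0], [623.1, 215.0]), (0.73, [245.4, 271.5], [611.9, 58.0])]
top tail [(0.56, [318.3, 440.3], [67.5, -336.8])]
top grip [(0.66, [252.0, 429.2], [264.5, -312.7])]
top pointer []
top mark []
top stand [(0.68, [164.9, 312.5], [555.9, 41.5]), (0.44, [164.3, 261.2], [560.8, 209.5])]
top prongs [(0.92, [144.4, 310.8], [616.5, 45.2])]
```

View pics/s2.png

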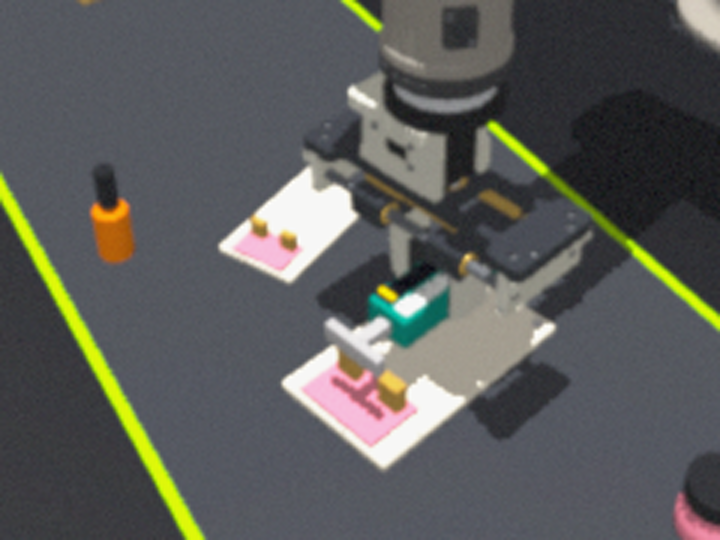

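The scene crop shows the crossbar at (355,343) hovering near the prongs, at (350,360) and (392,392). The lateral alignment is unclear, so I'll overlay the model.

```bash
cat > ov.py <<'E'
from h import *
import sys
c=capture('scene'); o=get_obs(); S=7; r0,c0=265,265
im=cv2.resize(c['frame'][r0:r0+75,c0:c0+110],None,fx=S,fy=S,interpolation=cv2.INTER_CUBIC).copy()
def fr(o_,a): return lambda p: np.array([o_[0]+p[0]*np.cos(a)-p[1]*np.sin(a), o_[1]+p[0]*np.sin(a)+p[1]*np.cos(a), o_[2]+p[2]])
def draw(F,pts,col):
    P=[proj(c,F(p))[::-1] for p in pts]; P=((np.array(P)-[c0,r0]+.5)*S).astype(int); cv2.polylines(im,[P],True,col,1)
a=np.radians(13.4); st=fr([560.5,206.5,0],a)
draw(st,[(-75,-50,8),(100,-50,8),(100,50,8),(-75,50,8)],(0,0,255))
for s in (1,-1): draw(st,[(57,s*11,32),(67,s*11,32),(67,s*29,32),(57,s*29,32)],(0,0,255)); draw(st,[(67,s*11,8),(67,s*11,32),(67,s*29,32),(67,s*29,8)],(0,0,255))
t=o['tool_pos']; g=fr([t[0],t[1],t[2]-19.2],np.radians(180)+o['tcp_rot'][2])
draw(g,[(82,-25,4),(82,25,4),(82,25,20),(82,-25,20)],(255,0,0)); draw(g,[(50,-18,0),(50,18,0),(50,18,26),(50,-18,26)],(255,0,0))
cv2.imwrite('pics/'+sys.argv[1]+'.png',im[:,:,::-1])
E
python3 ov.py ov1
```

```text
(no output)
```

View pics/ov1.png

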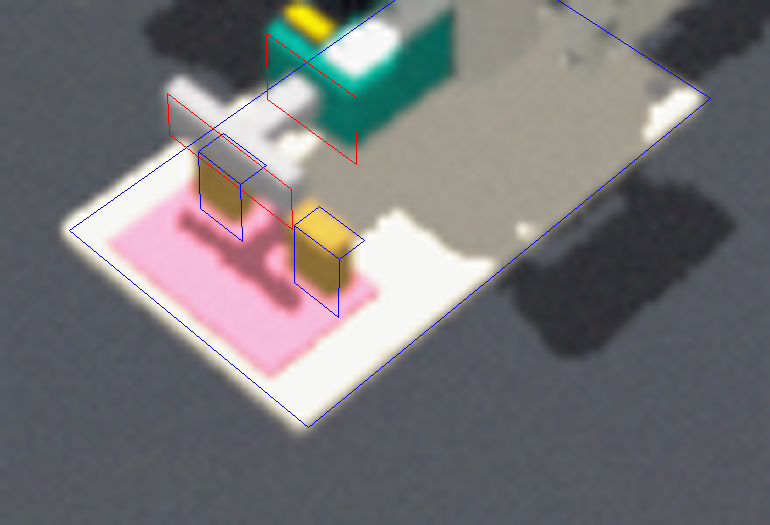

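The overlay shows the prongs and gauge offset from the model by the same (-7,-13) overlay px. That is scene-camera bias, so relative alignment is good to 1-2 mm. I'm lowering.

Call:
play_rows --rows '[[[0, 0, -0.4], [0, 0, 0]], [[0, 0, -0.4], [0, 0, 0]], [[0, 0, -0.3], [0, 0, 0]], [[0, 0, -0.1], [0, 0, 0]], [[0, 0, -0.06], [0, 0, 0]], [[0, 0, -0.04], [0, 0, 0]], [[0, 0, 0], [0, 0, 0]], [[0, 0, 0], [0, 0, 0]]]'

```text
time: 13.18
tool_pos: [560.2, 207.1, 29.8]
tcp_rot: [3.142, 0.001, -2.908]
contact_force: [0.2, -0.6, -3.0]
grip_width: 35.9
finger_force: 30.0
```

Call:
play_rows --rows '[[[0, 0, -0.04], [0, 0, 0]], [[0, 0, -0.03], [0, 0, 0]], [[0, 0, -0.02], [0, 0, 0]], [[0, 0, 0], [0, 0, 0]]]'

```text
time: 13.68
tool_pos: [560.1, 207.0, 27.3]
tcp_rot: [3.142, 0.0, -2.908]
contact_force: [-1.9, -1.0, 4.1]
grip_width: 35.7
finger_force: 30.0
```

Call:
play_rows --rows '[[[0, 0, 0], [0, 0, 0]], [[0, 0, 0], [0, 0, 0]], [[0, 0, 0], [0, 0, 0]], [[0, 0, 0], [0, 0, 0]], [[0, 0, 0], [0, 0, 0]], [[0, 0, 0.3], [0, 0, 0]], [[0, 0, 0.7], [0, 0, 0]], [[0, 0, 0.9], [0, 0, 0]], [[0, 0, 0.9], [0, 0, 0]], [[-0.5, -0.12, 0.9], [0, 0, 0]], [[-0.9, -0.2, 0.9], [0, 0, 0]], [[-0.9, -0.2, 0.4], [0, 0, 0]]]' --hand 1

```text
time: 15.18
tool_pos: [491.0, 191.4, 179.1]
tcp_rot: [3.142, 0.003, -2.908]
contact_force: [0.1, -0.6, 0.3]
grip_width: 91.7
finger_force: 0.0
```

Call:
play_rows --rows '[[[0, 0, 0], [0, 0, 0]], [[0, 0, 0], [0, 0, 0]]]'

```text
time: 15.42
tool_pos: [491.7, 191.5, 177.1]
tcp_rot: [3.142, 0.001, -2.908]
contact_force: [-0.3, -0.1, -0.5]
grip_width: 91.6
finger_force: 0.0
```

```bash
python3 look.py w3 8
```

```text
15.425 [491.7 191.5 177.1] [ 1.8000e+02  7.0000e-02 -1.6661e+02] [ 0.23  0.41  1.61  0.    1.12 -1.58] [[-0.001, -0.955, -0.298, 82.179], [1.0, -0.001, -0.0, 1.155], [-0.0, -0.298, 0.955, -143.857], [0.0, 0.0, 0.0, 1.0]]
gauge [(0.68, [261.0, 316.0], [563.6, 207.7])]
tail [(0.88, [336.0, 316.0], [638.6, 225.2])]
grip [(0.97, [188.0, 316.0], [488.1, 190.3])]
pointer []
mark [(0.65, [268.0, 315.0], [557.8, 205.2]), (0.32, [331.0, 317.0], [623.2, 222.4])]
stand [(0.81, [227.0, 133.0], [573.1, 27.5])]
prongs [(0.73, [276.0, 145.0], [602.5, 55.8]), (0.65, [330.0, 317.0], [623.0, 222.4])]
stand mask 0.93 ((573.1810302734375, 210.196044921875), (176.85121154785156, 100.26087951660156), 13.42183780670166)
stand mask 0.93 ((572.37451171875, 35.025108337402344), (114.92405700683594, 71.30997467041016), 25.714839935302734)
stand mask 0.71 ((568.0677490234375, 219.27288818359375), (5.554232597351074, 12.830275535583496), 13.430837631225586)
```

View pics/w3.png

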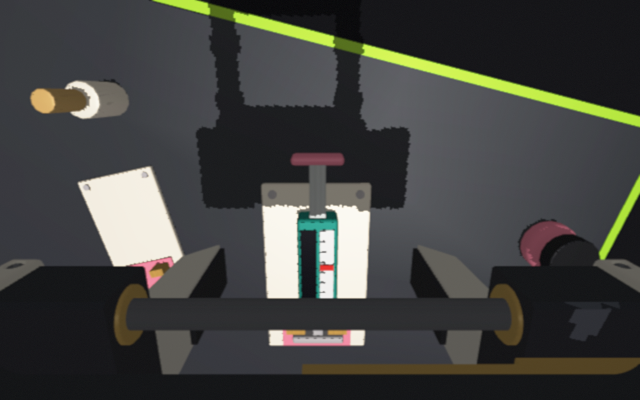

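The wrist view shows the gauge flat on the stand, crossbar at (316,338) beyond the brass prongs at (296,333) and (337,333), and bar at (317,185). Next I'll measure the mark distance from w1 and descend onto the pull bar.

Run:
```python
from h import *
c=capture('wrist')
def meas(fn,o,z,gd,box):
    im=cv2.imread('pics/'+fn+'.png')[:,:,::-1].astype(int); r0,r1,c0,c1=box; s=im[r0:r1,c0:c1]
    R_,G,B=s[...,0],s[...,1],s[...,2]
    out=[]
    for n,m in [('yellow',(R_>150)&(G>130)&(B<90)),('red',(R_>100)&(G<60)&(B<60))]:
        p=np.argwhere(m)
        if len(p):
            at=p.mean(0)+[r0,c0]; w=ray(c,at,z,o); out.append(w[:2]@gd); print(fn,n,len(p),at.round(2),np.unique(p[:,0])+r0,w)
    print(np.diff(out))
d=lambda a:np.array([np.cos(np.radians(a)),np.sin(np.radians(a))])
meas('w1',dict(tool_pos=[590.2,-155.4,219],tcp_rot=np.radians([179.99,-.01,-170.48])),26,d(9.68),(130,232,300,340))
```

```text
w1 yellow 63 [221.75 310.52] [219 220 221 222 223 224] [ 632.  -155.1   26. ]
w1 red 48 [176.5 327.5] [175 176 177 178] [ 583.  -146.2   26. ]
[-46.80585581]
```

Call:
play_rows --rows '[[[-0.1, -0.05, -0.8], [0, 0, 0]], [[0, 0, -0.9], [0, 0, 0]], [[0, 0, -0.9], [0, 0, 0]], [[0, 0, -0.9], [0, 0, 0]], [[0, 0, -0.8], [0, 0, 0]], [[0, 0, -0.5], [0, 0, 0]], [[0, 0, -0.25], [0, 0, 0]], [[0, 0, 0], [0, 0, 0]], [[0, 0, 0], [0, 0, 0]]]'

```text
time: 17.1
tool_pos: [488.5, 190.0, 25.8]
tcp_rot: [3.141, 0.001, -2.908]
contact_force: [0.4, 0.1, -0.4]
grip_width: 92.0
finger_force: 0.0
```

Call:
play_rows --rows '[[[0, 0, 0], [0, 0, 0]], [[0, 0, 0], [0, 0, 0]], [[0, 0, 0], [0, 0, 0]], [[0, 0, 0], [0, 0, 0]], [[0, 0, 0], [0, 0, 0]], [[0, 0, 0], [0, 0, 0]], [[0, 0, 0], [0, 0, 0]], [[0, 0, 0], [0, 0, 0]], [[0, 0, 0], [0, 0, 0]], [[0, 0, 0], [0, 0, 0]]]' --hand -1

```text
time: 18.35
tool_pos: [488.1, 189.9, 25.4]
tcp_rot: [3.142, 0.0, -2.908]
contact_force: [-0.2, -0.5, -0.5]
grip_width: 13.8
finger_force: 30.0
```

Call:
play_rows --rows '[[[-0.097, -0.023, 0], [0, 0, 0]], [[-0.097, -0.023, 0], [0, 0, 0]], [[-0.097, -0.023, 0], [0, 0, 0]], [[-0.097, -0.023, 0], [0, 0, 0]], [[0, 0, 0], [0, 0, 0]], [[0, 0, 0], [0, 0, 0]]]'

```text
time: 19.1
tool_pos: [476.8, 187.2, 25.5]
tcp_rot: [3.142, 0.001, -2.908]
contact_force: [2.7, 0.0, -1.6]
grip_width: 14.0
finger_force: 30.0
```

Call:
play_rows --rows '[[[-0.097, -0.023, 0], [0, 0, 0]], [[-0.097, -0.023, 0], [0, 0, 0]], [[-0.097, -0.023, 0], [0, 0, 0]], [[-0.097, -0.023, 0], [0, 0, 0]], [[0, 0, 0], [0, 0, 0]], [[0, 0, 0], [0, 0, 0]]]'

```text
time: 19.85
tool_pos: [465.6, 184.5, 25.6]
tcp_rot: [3.142, 0.002, -2.908]
contact_force: [6.7, 0.3, -2.6]
grip_width: 13.5
finger_force: 30.0
```

Call:
play_rows --rows '[[[-0.097, -0.023, 0], [0, 0, 0]], [[-0.097, -0.023, 0], [0, 0, 0]], [[-0.097, -0.023, 0], [0, 0, 0]], [[-0.097, -0.023, 0], [0, 0, 0]], [[0, 0, 0], [0, 0, 0]], [[0, 0, 0], [0, 0, 0]]]'

```text
time: 20.6
tool_pos: [454.9, 182.0, 25.9]
tcp_rot: [3.142, 0.004, -2.908]
contact_force: [8.4, 1.4, -2.2]
grip_width: 13.6
finger_force: 30.0
```

```bash
cat > pm.py <<'E'
from h import *
import sys
o=get_obs(); print(o['time'],o['tool_pos'].round(1),o['contact_force'].round(1))
c=capture('scene'); save(sys.argv[1],c['frame'][255:320,290:360],9)
im=c['frame'].astype(int); s=im[255:320,280:360]; R_,G,B=s[...,0],s[...,1],s[...,2]
u=np.array([.973,.232])
for n,m in [('yellow',(R_>130)&(G>110)&(B<G-70)),('red',(R_>90)&(R_-G>60)&(B<G+15))]:
    for k in range(1,(L:=cv2.connectedComponentsWithStats(m.astype(np.uint8)))[0]):
        at=L[3][k][::-1]+[255,280]; w=ray(c,at,34); print(n,L[2][k][4],at.round(1),w,(w[:2]@u).round(1))
E
python3 pm.py p1
```

```text
20.6 [454.9 182.   25.9] [ 8.4  1.4 -2.2]
yellow 20 [274.  320.7] [566.4 196.4  34. ] 596.7
yellow 27 [286.9 296.4] [628.  201.1  34. ] 657.7
yellow 34 [297.3 310.5] [618.2 239.8  34. ] 657.1
red 11 [273.5 331.9] [545.5 207.6  34. ] 578.9
red 1 [300. 281.] [671.  215.3  34. ] 702.8
red 1 [299. 296.] [644.7 228.5  34. ] 680.3
red 2 [302.5 300.5] [641.7 240.8  34. ] 680.2
red 7 [306.1 312.9] [626.  261.2  34. ] 669.7
red 1 [306. 288.] [666.6 235.7  34. ] 703.3
red 1 [306. 305.] [638.7 252.9  34. ] 680.1
red 1 [309. 315.] [626.2 269.3  34. ] 671.8
red 1 [311. 294.] [662.8 252.4  34. ] 703.5
red 1 [312. 311.] [636.5 271.5  34. ] 682.3
red 1 [314. 309.] [642.2 273.5  34. ] 688.3
red 1 [318. 303.] [656.6 275.6  34. ] 702.8
red 1 [317. 305.] [652.2 275.6  34. ] 698.5
```

View pics/p1.png

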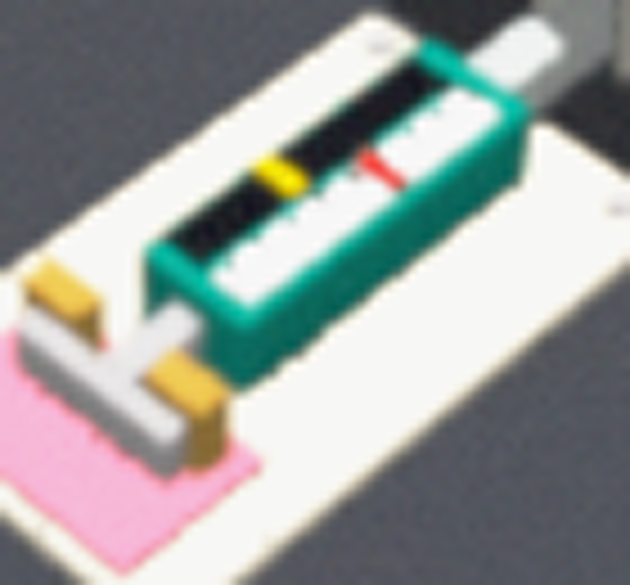

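The crop shows the crossbar hooked against both prongs, with the yellow pointer at (320.7,274) and the red mark at (331.9,273.5), about 17.8 mm still to go. I'll draw most of that and re-measure.

Call:
play_rows --rows '[[[-0.097, -0.023, 0], [0, 0, 0]], [[-0.097, -0.023, 0], [0, 0, 0]], [[-0.097, -0.023, 0], [0, 0, 0]], [[-0.097, -0.023, 0], [0, 0, 0]], [[-0.097, -0.023, 0], [0, 0, 0]], [[-0.05, -0.012, 0], [0, 0, 0]], [[0, 0, 0], [0, 0, 0]], [[0, 0, 0], [0, 0, 0]]]'

```text
time: 21.65
tool_pos: [440.3, 178.4, 26.3]
tcp_rot: [-3.142, 0.007, -2.908]
contact_force: [12.4, 3.1, -4.1]
grip_width: 13.7
finger_force: 30.0
```

```bash
python3 pm.py p2 | egrep -v ' 1 \['
```

```text
21.65 [440.3 178.4  26.3] [12.4  3.1 -4.1]
yellow 18 [270.4 325.7] [551.6 192.8  34. ] 581.4
yellow 28 [287.  296.5] [628.  201.5  34. ] 657.8
yellow 34 [297.3 310.5] [618.2 239.8  34. ] 657.1
red 11 [273.5 331.9] [545.5 207.6  34. ] 578.9
red 3 [302. 300.] [641.9 239.2  34. ] 680.1
red 7 [306.1 312.9] [626.  261.2  34. ] 669.7
red 2 [314.5 298.5] [659.7 264.1  34. ] 703.2
```

Call:
play_rows --rows '[[[-0.06, -0.015, 0], [0, 0, 0]], [[0, 0, 0], [0, 0, 0]], [[0, 0, 0], [0, 0, 0]], [[0, 0, 0], [0, 0, 0]], [[0, 0, 0], [0, 0, 0]], [[0, 0, 0], [0, 0, 0]], [[0, 0, 0], [0, 0, 0]], [[0, 0, 0], [0, 0, 0]], [[0, 0, 0], [0, 0, 0]], [[0, 0, 0], [0, 0, 0]], [[0, 0, 0], [0, 0, 0]], [[0, 0, 0], [0, 0, 0]]]'

```text
time: 23.2
tool_pos: [438.7, 178.0, 26.3]
tcp_rot: [3.142, 0.008, -2.908]
contact_force: [11.9, 1.7, -4.2]
grip_width: 13.8
finger_force: 30.0
```

```bash
python3 pm.py p3 | egrep -v ' 1 \['
```

```text
23.2 [438.7 178.   26.3] [11.9  1.7 -4.2]
yellow 20 [270.  326.3] [549.7 192.4  34. ] 579.5
yellow 27 [286.9 296.4] [628.  201.1  34. ] 657.7
yellow 35 [297.3 310.6] [618.1 239.9  34. ] 657.1
red 11 [273.5 331.9] [545.5 207.6  34. ] 578.9
red 2 [302.5 300.5] [641.7 240.8  34. ] 680.2
red 7 [306.1 312.9] [626.  261.2  34. ] 669.7
red 2 [314.5 298.5] [659.7 264.1  34. ] 703.2
red 2 [316.5 305.5] [650.8 275.1  34. ] 697.1
```

The pointer is level with the mark, about 0.6 mm short. I'll hold a little longer, then ease back.

Call:
play_rows --rows '[[[0, 0, 0], [0, 0, 0]], [[0, 0, 0], [0, 0, 0]], [[0, 0, 0], [0, 0, 0]], [[0, 0, 0], [0, 0, 0]], [[0, 0, 0], [0, 0, 0]], [[0, 0, 0], [0, 0, 0]], [[0.05, 0.012, 0], [0, 0, 0]], [[0.097, 0.023, 0], [0, 0, 0]], [[0.097, 0.023, 0], [0, 0, 0]], [[0.097, 0.023, 0], [0, 0, 0]], [[0.097, 0.023, 0], [0, 0, 0]], [[0.097, 0.023, 0], [0, 0, 0]]]'

```text
time: 24.75
tool_pos: [453.5, 181.6, 25.9]
tcp_rot: [3.142, 0.005, -2.908]
contact_force: [8.3, 1.3, -2.5]
grip_width: 14.0
finger_force: 30.0
```

Call:
play_rows --rows '[[[0.097, 0.023, 0], [0, 0, 0]], [[0.097, 0.023, 0], [0, 0, 0]], [[0.097, 0.023, 0], [0, 0, 0]], [[0.097, 0.023, 0], [0, 0, 0]], [[0.097, 0.023, 0], [0, 0, 0]], [[0.097, 0.023, 0], [0, 0, 0]], [[0.097, 0.023, 0], [0, 0, 0]], [[0.097, 0.023, 0], [0, 0, 0]], [[0.097, 0.023, 0], [0, 0, 0]], [[0.07, 0.016, 0], [0, 0, 0]], [[0, 0, 0], [0, 0, 0]], [[0, 0, 0], [0, 0, 0]]]'

```text
time: 26.25
tool_pos: [479.5, 187.8, 25.3]
tcp_rot: [3.142, -0.0, -2.908]
contact_force: [3.4, -0.2, -1.1]
grip_width: 13.9
finger_force: 30.0
```

```bash
python3 pm.py p4 | egrep -v ' 1 \['
```

```text
26.25 [479.5 187.8  25.3] [ 3.4 -0.2 -1.1]
yellow 17 [280.4 312.4] [591.  202.8  34. ] 622.1
yellow 28 [287.  296.5] [628.  201.5  34. ] 657.8
yellow 35 [297.4 310.5] [618.3 240.1  34. ] 657.3
red 12 [273.3 331.8] [545.4 206.9  34. ] 578.7
red 2 [302.5 300.5] [641.7 240.8  34. ] 680.2
red 7 [306.1 312.9] [626.  261.2  34. ] 669.7
red 2 [308.5 315.5] [624.7 268.8  34. ] 670.2
red 2 [316.5 305.5] [650.8 275.1  34. ] 697.1
```

Call:
play_rows --rows '[[[0.05, 0.012, 0], [0, 0, 0]], [[0.05, 0.012, 0], [0, 0, 0]], [[0.05, 0.012, 0], [0, 0, 0]], [[0.03, 0.007, 0], [0, 0, 0]], [[0, 0, 0], [0, 0, 0]], [[0, 0, 0], [0, 0, 0]]]'

```text
time: 27.05
tool_pos: [482.2, 188.6, 25.2]
tcp_rot: [3.142, -0.006, -2.908]
contact_force: [-6.6, -3.0, 10.0]
grip_width: 13.5
finger_force: 31.3
```

```bash
python3 pm.py p5 | egrep -v ' 1 \['
```

```text
27.05 [482.2 188.6  25.2] [-6.6 -3.  10. ]
yellow 19 [280.9 311.2] [593.9 202.8  34. ] 624.9
yellow 28 [287.  296.5] [628.  201.5  34. ] 657.8
yellow 35 [297.3 310.6] [618.1 239.9  34. ] 657.1
red 10 [273.5 331.7] [545.8 207.2  34. ] 579.1
red 7 [306.1 312.9] [626.  261.2  34. ] 669.7
red 2 [314.5 298.5] [659.7 264.1  34. ] 703.2
```

The bar is fully in, with the pointer 46 mm from the mark, and I'm pushing slightly. I'll relax 2 mm and then release.

Call:
play_rows --rows '[[[-0.06, -0.015, 0], [0, 0, 0]], [[0, 0, 0], [0, 0, 0]], [[0, 0, 0], [0, 0, 0]]]'

```text
time: 27.48
tool_pos: [482.2, 188.5, 25.3]
tcp_rot: [3.141, -0.002, -2.908]
contact_force: [-4.0, -2.6, 6.7]
grip_width: 14.0
finger_force: 30.8
```

Call:
play_rows --rows '[[[-0.03, -0.007, 0.01], [0, 0, 0]], [[0, 0, 0], [0, 0, 0]], [[0, 0, 0], [0, 0, 0]]]'

```text
time: 27.85
tool_pos: [482.1, 188.5, 25.4]
tcp_rot: [3.141, -0.001, -2.908]
contact_force: [-1.6, -0.1, -1.2]
grip_width: 14.0
finger_force: 30.0
```

Relaxed, so I'm releasing and retreating.

Call:
play_rows --rows '[[[0, 0, 0], [0, 0, 0]], [[0, 0, 0], [0, 0, 0]], [[0, 0, 0], [0, 0, 0]], [[0, 0, 0], [0, 0, 0]], [[0, 0, 0], [0, 0, 0]], [[0, 0, 0.3], [0, 0, 0]], [[0, 0, 0.7], [0, 0, 0]], [[0, 0, 0.9], [0, 0, 0]], [[0, 0, 0.9], [0, 0, 0]], [[0, 0, 0.9], [0, 0, 0]], [[0, 0, 0.9], [0, 0, 0]], [[0, 0, 0.4], [0, 0, 0]]]' --hand 1

```text
time: 29.35
tool_pos: [482.9, 188.6, 177.6]
tcp_rot: [3.142, 0.003, -2.908]
contact_force: [-0.3, 0.4, 0.7]
grip_width: 91.3
finger_force: 0.0
```

```bash
python3 pm.py p6 | egrep -v ' 1 \['; python3 look.py w4 8
```

```text
29.35 [482.9 188.6 177.6] [-0.3  0.4  0.7]
yellow 20 [281.  311.3] [593.7 202.9  34. ] 624.7
yellow 28 [287.  296.5] [628.  201.5  34. ] 657.8
yellow 34 [297.3 310.5] [618.2 239.8  34. ] 657.1
red 10 [273.5 331.7] [545.8 207.2  34. ] 579.1
red 7 [306.1 312.9] [626.  261.2  34. ] 669.7
29.4 [483.2 188.7 178.3] [ 180.      0.23 -166.6 ] [ 0.22  0.39  1.64  0.    1.11 -1.58] [[-0.001, -0.955, -0.298, 82.179], [1.0, -0.001, -0.0, 1.155], [-0.0, -0.298, 0.955, -143.861], [0.0, 0.0, 0.0, 1.0]]
gauge [(0.81, [264.0, 317.0], [559.0, 206.4])]
tail [(0.65, [336.0, 318.0], [632.0, 224.7])]
grip [(0.79, [190.0, 316.0], [482.5, 188.0])]
pointer []
mark [(0.45, [267.0, 314.0], [549.7, 202.2])]
stand [(0.88, [232.0, 138.0], [569.4, 29.3]), (0.68, [191.0, 318.0], [488.4, 191.1])]
prongs [(0.96, [284.0, 147.0], [603.6, 55.2]), (0.58, [337.0, 319.0], [623.7, 223.8])]
stand mask 0.97 ((569.0472412109375, 33.57447052001953), (108.30521392822266, 72.72123718261719), 26.411043167114258)
```

View pics/p6.png

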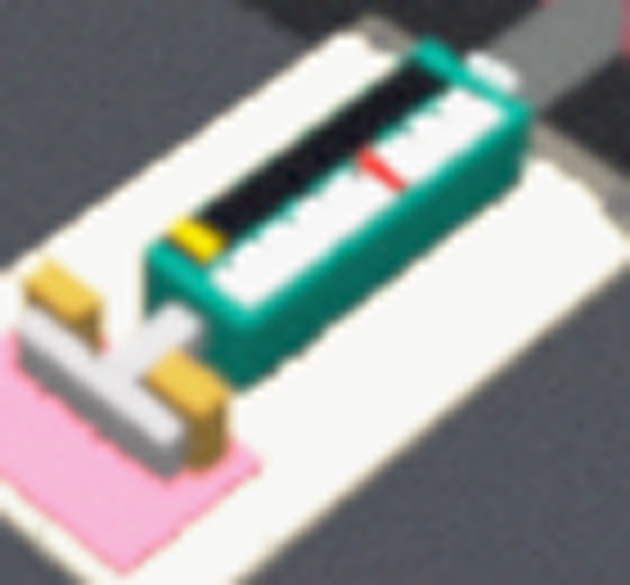

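The gauge lies flat and hooked behind both prongs with the pointer back at rest, and the arm is clear. I'm handing in.

```bash
python3 -c "
from plant import bot
print(bot.close_job())"
```

```text
the job is handed in; nothing more can be done
None
```

The job is handed in, but no verdict came back: the gauge was docked and released, drawn to within about 1 mm of the red mark, held there for about 2 s and eased back in, and it is still hooked in the stand with the arm clear.

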